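# Throw the winch pawl clear and back the drum off onto its stop

### The arm

A 6-joint arm with a two-finger parallel gripper is mounted at the origin on the work surface. World frame = base frame: x ahead of the robot, y to its left, z up, the work surface at z = 0. Lengths are in m, angles in degrees, forces in N, time in s.
With the tool pointing down it reaches from about 0.35 to 0.875 m from the base axis. Payload 4.2 kg.
Tool frame: the origin (TCP) lies between the finger pads; the fingertips stand 17 mm ahead of it and the grasp point (between the pads) lies 2 mm behind it; z points along the fingers, y is the line along which they close (so a half turn about z gives the same grasp; the last joint's range is limited). The gripper opens to 87 mm and grips with 3 to 60 N. Pads are 19 mm wide; open, the fingers measure 117 mm over their backs; the gripper's body (75 mm by 190 mm) begins 51 mm behind the grasp point.
Start: joints at [80.019, 22.042, 0.453, 0, -68.411, -14.817], TCP at [0.262, 0.567, 0.24] pointing down, gripper open.
Joint ranges: [-179.83, 179.83], [-69.29, 118.12], [-61.27, 80.66], [-181.25, 117.63], [-171.15, -9.14], [-177.46, 177.46]. Speed limits (degrees/s): [159.86, 159.86, 180, 180, 180, 180].

### API

Orientations are given as a 3x3 rotation matrix whose columns are the frame's x, y, z axes.
In Python, from station import r gives the robot as it stands.
- The arm moves only by the tool servo_tool, never from a script. Its argument "targets" is a list of rows, each a list of 5 numbers: the shift along the world's x, y, z in units of 30 mm (1.0 is 30 mm), then the turn about the world's z in rad, then the finger opening in mm, from 0 to 87. In form: [[x, y, z, turn, gripper], ...]. A call has exactly 5 rows; each row is the pose to reach, as a shift and turn from the pose commanded when the call began; what a row does not reach only later rows make up. A row lasts 1/12 s, in which the tool goes at most 41.7 mm and 7.16 degrees, less where a joint would pass 70% of its speed; a pose out of reach is approached as far as the arm can. A call with a gripper value outside its range is refused whole. The fingers move at their own pace and stop on an object; the grip force is fixed at half the most. Time passes only in rows, so rows that repeat a pose let the fingers close, or fill a call up. It gives the time, the measured TCP pose, the force, the opening and the grip force at its end, in the units of the state.
- r.sense(): the state, without advancing time (a new reading comes with each control period).
- r.capture(name): name is "side" or "top" or "wrist"; returns a dict with "pixels" (384x512x3 uint8, red, green, blue), "fx", "fy", "cx", "cy" (pixels), "dist_coeffs" ([k1, k2, p1, p2, k3] as OpenCV has them; the pictures are not rectified), "world_from_camera" (4x4, takes a point from camera to world coordinates). Camera axes: x right, y down, z forward; pixel columns grow to the right and rows downward; lengths in m; the calibration is good to about 2 mm. A picture is of the moment at which its call begins. There is no depth.
- r.finish_job(): hands the job in; it is judged then, once.
The state is a dict: "time_s": time; "joints": joint angles; "joint_velocities": joint speeds; "effort": joint torques, N m; "tcp_pos": TCP position; "ee_rot": TCP orientation; "wrist_force": force on the tool from outside, world axes, zero at the start; "moment": the same for the moment, N m; "gripper_width": opening from 0.0 (shut) to 1.0 (fully open); "gripper_force": force on a finger pad.
Only numpy, scipy, OpenCV 4.12 (cv2) and the standard library are available. Lean on these libraries where they do the work, as an engineer would, in place of code of your own. Each camera call takes 0.05 s, during which the arm holds its last target. There are 200 camera calls.

### The job

Make the bare hand winch ready for a new rope: lift the ratchet pawl out of the wheel and throw it right over so that it stays clear by itself, then wind the crank backward (its handle going over the top, away from you) until the dog on the other end of the shaft bears snugly on the stop screw. Press it on gently, neither forcing the pawl nor jamming the dog onto the screw, leave it resting there, let go, and do not disturb the other things on the bench.

Things in the scene. Friction and masses are not known exactly. Their poses are not given: they have to be found in the camera images.
- winch: Hand winch without rope, bolted to the bench, rigid: dull blue base plate 190 x 170 x 8 mm (winch x -95 to 95, y -68 to 102 mm) and two upright blue cheek plates 5 mm thick at y = -52 and 38 mm, tops 130 mm above the bench, with lugs up to 180 mm at x = 45 to 75 mm that carry the pawl's pin. Origin on the bench under the shaft; z up, turned by its yaw.
- winch_axis (a point): Point on the steel shaft's axis, 105 mm above the winch's origin. The shaft lies along the winch's y and carries, in mm along y: crank handle -75 to -135, crank arm -71, bare drum -44 to 0, ratchet wheel 0 to 12 (104 mm over 8 saw teeth), dog 69 to 81. All turn together.
- drum (a joint): Drum angle (rad) about the winch's +y; growing = backward: the top moves to the winch's +x. At value q the crank leans q + 0.5 rad from upright towards +x; the dog points to +x at q = 0 and up at -1.57. Starts at -1.79 to -1.51, crank leaning to -x. Friction of 0.45 N m (6 to 11 N at the handle) holds it where it is left. The engaged pawl blocks growing after 0.35 rad of slack at most.
- crank_handle (a point): Centre of the crank's black round handle, a bar 22 mm in diameter and 60 mm long along the winch's y, 75 mm from the shaft's axis, 105 mm to the -y side of the winch's origin. It is fixed to the crank and may slip round between the fingers.
- pawl (a joint): Angle (rad) of the ratchet pawl about its pin, along the winch's +y. 0 = down, nose in the wheel (start); it grows as the tab is lifted and thrown over towards the winch's +x, up to 2.1, its limit. Only its weight works on it (0.12 kg, under 1 N at the tab): let go below 1.2 rad it drops back, beyond 1.6 rad it falls over to 2.1 and stays clear.
- pawl_pivot (a point): Centre of the pawl's pin: winch x 60, y 6, z 165 mm.
- pawl_tab (a point): Centre of the pawl's tab, a steel cross bar 16 mm in diameter and 24 mm long along the winch's y at the pawl's free end; pinch it by its ends or across. With the pawl down it is 80 mm to the -x side of the pivot and 25 mm above it (190 mm above the bench); it turns about the pivot with the pawl. The arm that carries it is 8 mm thick in y.
- pawl_arm: The whole pawl, dark steel. Origin at the pivot. Its nose, a bar 6 x 8 mm, hangs from the arm 63 mm from the pivot into the gap between two ratchet teeth, 10 mm deep, and stops the wheel from turning backward. It is rigid; the wheel must not be forced against it with more than 35 N.
- drum_unit: All that turns with the shaft: drum, ratchet wheel, crank and dog. Origin at winch_axis, y along the shaft. The dog is a dark flat steel arm on the shaft's end away from the crank, at y = 75 mm, 55 mm long from the axis along this body's +x, 12 wide, 10 thick. Its flat -z side (at z = -5 mm) comes down on the stop screw as the drum turns backward.
- stop_block: Dark steel block, 30 x 26 x 45 mm, on the base plate under the dog's path, with a rigid upright stop screw in it, round head 16 mm in diameter. Origin under the block's centre, at winch x 42, y 75, z 8 mm. The screw's height differs each time and is not measured: its top is 88 to 115 mm above the bench (contact at drum -0.4 to 0.3 rad). Do not load it by more than 40 N.
- oil_bottle: Upright yellow oil bottle, 44 mm in diameter, 100 mm tall, beyond the crank side of the winch; a bystander. Origin under its centre.
- spanner: Steel spanner lying on the bench on the dog side of the winch; a bystander.
- screwdriver: Screwdriver lying on the bench between robot and winch; a bystander.
- socket: Steel socket, 28 mm in diameter, 34 mm tall, on the bench before the winch; a bystander.
- big_nut: Dark steel collar, 32 mm in diameter, 14 mm tall, on the bench behind the winch; a bystander.
- paint_brush: Paint brush lying on the bench on the left; a bystander.
- hammer: Hammer lying on the bench on the right; a bystander.

How it is judged:
By the outcome, as a careful person would: the job done as asked, in the order asked, and still so for the second after the job is handed in, with the robot touching nothing.
It also fails if it takes over 61 s, if anything falls off the work surface, if the arm or the gripper's body presses on something with over 40 N, if the wrist force passes 120 N, or if a joint passes its speed limit or range.

## Working session

There is one attempt and no reset: what is moved stays moved. The work goes in short steps, Python scripts to look and compute and a tool call to move; the robot and the scene stay as the last step left them, time stands still between calls to the robot, and variables do not carry over. Pictures are saved under pics/ and viewed, at most 12 in all, crops included, and the job is handed in when it is done.

Besides the shell and the picture viewer there is one more tool, called by a JSON object that holds its "api" and its "payload", one argument or row to a line. servo_tool: Moves the arm, as the interface text tells. Its arguments: {"type":"object","properties":{"targets":{"type":"array","items":{"type":"array","items":{"type":"number"}}}},"required":["targets"]}

```bash
mkdir -p pics; python3 - <<'E'
from station import r
import cv2,json,numpy as np
s=r.sense();print(s)
for n in("top","side"):
    c=r.capture(n);p=c.pop("pixels");cv2.imwrite(f"pics/{n}0.png",p[:,:,::-1])
    np.savez(f"pics/{n}0.npz",px=p,**c);print(n,c)
E
```

```text
{'time_s': 0.0, 'joints': array([ 8.00175388e+01,  2.20907146e+01,  3.80001800e-01, -2.93641214e-02,
       -6.84110239e+01, -1.48151525e+01]), 'joint_velocities': array([-0.06084981, -0.03236177,  0.01248879, -0.01483104, -0.01183872,
       -0.03931663]), 'effort': array([ 1.67239104e-03, -3.90658557e+01,  1.87401509e+01,  4.21990022e+00,
        1.08613889e-02, -1.86328384e-04]), 'tcp_pos': array([0.26189047, 0.56686186, 0.2384606 ]), 'ee_rot': array([[ 9.07715664e-01, -4.19585000e-01, -8.37635532e-04],
       [-4.19585828e-01, -9.07713442e-01, -2.00988629e-03],
       [ 8.29851067e-05,  2.17586526e-03, -9.99997629e-01]]), 'wrist_force': array([-0.35243595,  0.02846133, -0.36130712]), 'moment': array([ 0.00851587, -0.0073486 ,  0.02055159]), 'gripper_force': 0.0, 'gripper_width': 0.9970665864627808}
top {'fx': 443.2766881931072, 'fy': 443.2766881931072, 'cx': 257.22215734113627, 'cy': 194.3187601736854, 'dist_coeffs': array([0.05177611, 0.        , 0.        , 0.        , 0.        ]), 'world_from_camera': array([[ 0.03011188, -0.99612841,  0.08259216,  0.50297231],
       [-0.99926472, -0.03196245, -0.02117584, -0.0164037 ],
       [ 0.02373371, -0.08189378, -0.99635843,  1.30359602],
       [ 0.        ,  0.        ,  0.        ,  1.        ]])}
side {'fx': 359.58753143507954, 'fy': 359.58753143507954, 'cx': 255.0351663769101, 'cy': 189.8739848755677, 'dist_coeffs': array([0.02950262, 0.        , 0.        , 0.        , 0.        ]), 'world_from_camera': array([[-9.71887787e-01, -1.51477278e-01,  1.80246398e-01,
         4.11148205e-01],
       [-2.35443152e-01,  6.22651139e-01, -7.46238623e-01,
         6.68055973e-01],
       [ 8.07570511e-04, -7.67697983e-01, -6.40811325e-01,
         7.25651866e-01],
       [ 0.00000000e+00,  0.00000000e+00,  0.00000000e+00,
         1.00000000e+00]])}
```

View pics/top0.png

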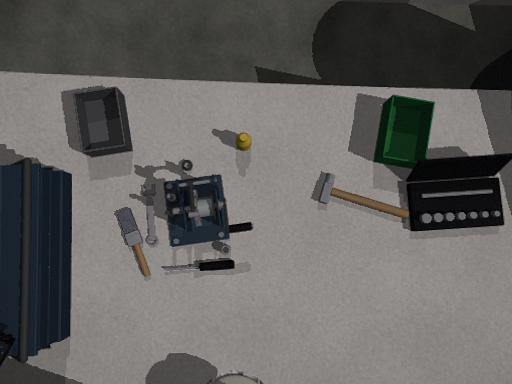

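View pics/side0.png

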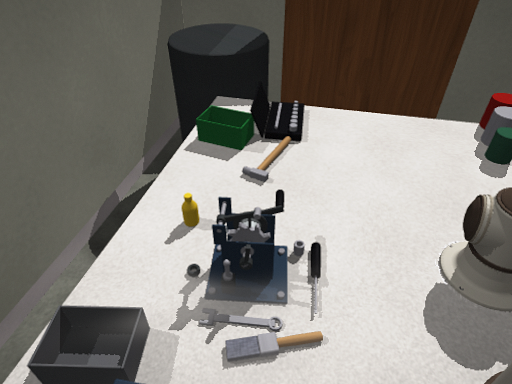

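```bash
python3 - <<'E'
import cv2,numpy as np
a=cv2.imread("pics/top0.png")[160:260,155:265];b=cv2.imread("pics/side0.png")[180:310,180:300]
f=lambda i,s:cv2.convertScaleAbs(cv2.resize(i,None,fx=s,fy=s,interpolation=cv2.INTER_CUBIC),alpha=1.6,beta=15)
cv2.imwrite("pics/c1.png",f(a,6)); cv2.imwrite("pics/c2.png",f(b,4.5))
E
```

```text
(no output)
```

View pics/c1.png

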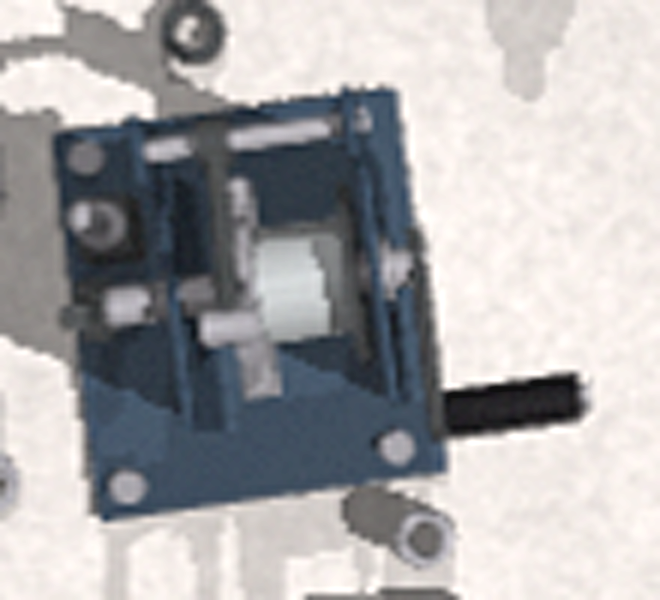

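View pics/c2.png

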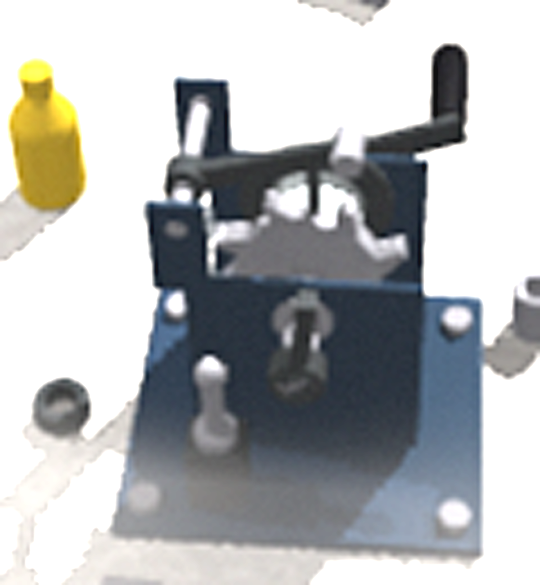

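```bash
cat >h.py <<'E'
import numpy as np,cv2
from scipy.optimize import least_squares
def cam(n):return np.load(f"pics/{n}.npz")
def proj(c,P):
    T=np.linalg.inv(c["world_from_camera"]);K=np.array([[c["fx"],0,c["cx"]],[0,c["fy"],c["cy"]],[0,0,1]])
    return cv2.projectPoints(np.atleast_2d(P).astype(float),cv2.Rodrigues(T[:3,:3])[0],T[:3,3],K,c["dist_coeffs"])[0][:,0]
def W(p,P):
    c,s=np.cos(p[2]),np.sin(p[2]);return np.atleast_2d(P)/1000@np.array([[c,-s,0],[s,c,0],[0,0,1]]).T+[p[0],p[1],0]
def crank(q,y,rad=75):return [rad*np.sin(q+.5),y,105+rad*np.cos(q+.5)]
E
cat >fit.py <<'E'
from h import *
t,s=cam("top0"),cam("side0")
u=lambda a,k,o:(np.array(a,float)+.5)/k-.5+o
tp=u([(55,130),(398,90),(447,470),(102,520),(232,327),(583,395),(445,412)],6,(155,160))
sp=u([(115,535),(480,553),(480,298),(345,147),(450,120),(210,362)],4.5,(180,180))
def f(p):
    q,h=p[3:5];ct=W(p,[(95,102,8),(95,-68,8),(-95,-68,8),(-95,102,8),(-20,6,194),crank(q,-135),crank(q,-75)])
    cs=W(p,[(95,102,8),(-95,102,8),(-95,-68,8),(-20,6,190),crank(q,-75),(42,75,h)])
    return np.r_[(proj(t,ct)-tp-p[5:7]).ravel(),(proj(s,cs)-sp-p[7:9]).ravel(),p[5:]/2]
o=least_squares(f,[.5,.15,0,-1.65,100,0,0,0,0],x_scale=[.1,.1,.1,.1,10,1,1,1,1]);p=o.x
print(p.round(4));print(f(p)[:-4].reshape(-1,2).round(1))
for n,P in dict(axis=(0,0,105),tab=(-20,6,190),piv=(60,6,165),handle=crank(p[3],-105)).items():print(n,W(p,P).round(4))
E
python3 fit.py
```

```text
[  0.5607   0.1157   0.1688  -1.6225 111.8813  -0.203    0.4467  -0.217
  -0.3829]
[[-0.6  0.4]
 [ 0.1 -0.7]
 [ 0.6  0.4]
 [-0.5  0.3]
 [ 0.  -0.3]
 [-0.  -0.2]
 [ 0.3  0.1]
 [-1.3 -1.1]
 [ 0.8 -0. ]
 [ 0.8 -0.4]
 [ 0.7  0.8]
 [-0.9  0.5]
 [-0.1  0. ]]
axis [[0.5607 0.1157 0.105 ]]
tab [[0.54   0.1183 0.19  ]]
piv [[0.6188 0.1317 0.165 ]]
handle [[0.5117 0.0009 0.1375]]
```

The top crop shows the base-plate corners, the pawl tab at (232,327) and the handle end at (583,395). The side crop shows the screw top at (210,362) and the tab at (345,147). The fit has residuals of about 1 px, which puts the winch at (0.561, 0.116), yaw 0.169, q≈-1.62. Next I move above the tab.

{"api": "servo_tool", "payload": {
  "targets": [
    [0.4,-0.7,0.5,0.12,44],
    [0.9,-1.6,1.0,0.24,44],
    [1.5,-2.6,1.5,0.36,44],
    [2.1,-3.6,2.0,0.48,44],
    [2.7,-4.6,2.0,0.6,44]
  ]
}}

```text
time_s: 0.52
tcp_pos: [0.3444, 0.4291, 0.3026]
ee_rot: [[0.985, 0.173, 0.003], [0.173, -0.985, 0.004], [0.004, -0.004, -1.0]]
wrist_force: [-0.1, 0.9, 0.9]
gripper_width: 0.712
gripper_force: 0.0
```

{"api": "servo_tool", "payload": {
  "targets": [
    [0.6,-1.0,0,0,44],
    [1.2,-2.0,0,0,44],
    [1.8,-3.0,0,0,44],
    [2.4,-4.0,0,0,44],
    [3.0,-5.0,0,0,44]
  ]
}}

```text
time_s: 0.93
tcp_pos: [0.4334, 0.2776, 0.2993]
ee_rot: [[0.986, 0.167, -0.001], [0.167, -0.986, -0.0], [-0.001, 0.0, -1.0]]
wrist_force: [0.9, 0.0, 0.3]
gripper_width: 0.514
gripper_force: 0.0
```

{"api": "servo_tool", "payload": {
  "targets": [
    [0.7,-1.0,0,0,44],
    [1.4,-2.0,0,0,44],
    [2.1,-3.0,0,0,44],
    [2.8,-4.0,0,0,44],
    [3.57,-5.35,0,0,44]
  ]
}}

```text
time_s: 1.35
tcp_pos: [0.5383, 0.122, 0.2991]
ee_rot: [[0.986, 0.167, -0.001], [0.167, -0.986, 0.0], [-0.001, -0.0, -1.0]]
wrist_force: [0.3, 0.4, 0.2]
gripper_width: 0.504
gripper_force: 0.0
```

```bash
cat >st.py <<'E'
from station import r
import numpy as np
from h import W
s=r.sense();e=s["ee_rot"];print(s["time_s"],s["tcp_pos"].round(4),"yaw y",np.degrees(np.arctan2(e[1,1],e[0,1])).round(1),s["wrist_force"].round(1),s["gripper_width"]*87,s["gripper_force"],s["joints"].round(0))
E
cat > snap.py <<'E'
from station import r
import cv2,sys,numpy as np
n,name,x0,y0,x1,y1,k=sys.argv[1],sys.argv[2],*map(int,sys.argv[3:8])
c=r.capture(n);p=c.pop("pixels");np.savez(f"pics/{name}.npz",px=p,**c)
cv2.imwrite(f"pics/{name}.png",cv2.convertScaleAbs(cv2.resize(p[y0:y1,x0:x1,::-1],None,fx=k,fy=k,interpolation=cv2.INTER_CUBIC),alpha=1.5,beta=15))
E
python3 st.py; python3 snap.py wrist w1 0 0 512 384 1
```

```text
1.35 [0.5383 0.122  0.2991] yaw y -80.4 [0.3 0.4 0.2] 43.84136789723193 0.0 [ 30.  13.  -4.  -0. -73.  70.]
```

View pics/w1.png

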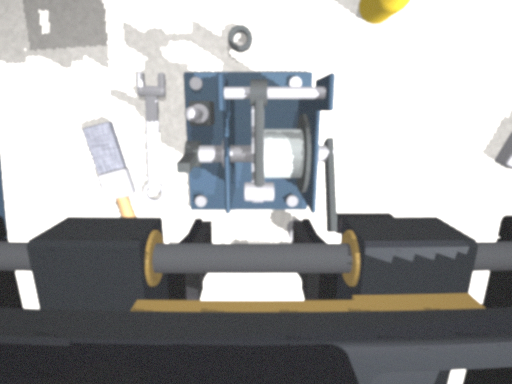

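The wrist view shows the tab at (258,191), centred between the fingers, with the winch square to the tool. I'll check this against the model.

```bash
python3 - <<'E'
from h import *
p=[.5607,.1157,.1688]
c=cam("w1");print(proj(c,W(p,[(-20,18,190),(-20,-6,190),(-20,6,198),(95,102,8),(95,-68,8),(42,75,112),(60,-52,165)])).round(1), c["world_from_camera"].round(3))
E
python3 st.py
```

```text
[[240.1 190.9]
 [268.9 190.9]
 [254.6 193.4]
 [180.2  71.3]
 [310.   71.1]
 [186.7 113.5]
 [322.5  92.5]] [[ 0.167 -0.955 -0.247  0.604]
 [-0.986 -0.162 -0.042  0.131]
 [ 0.     0.25  -0.968  0.445]
 [ 0.     0.     0.     1.   ]]
1.4 [0.5407 0.1164 0.2988] yaw y -80.7 [ 1.9 -0.   1.9] 44.199683982804984 0.0 [ 29.  13.  -4.   0. -73.  70.]
```

```bash
python3 snap.py wrist w2 0 0 512 384 1; python3 - <<'E'
from h import *
c=cam("w2");g=c["px"].mean(2);p=[.5607,.1157,.1688]
print(proj(c,W(p,[(-20,18,190),(-20,-6,190),(-20,6,198),(95,102,8),(95,-68,8)])).round(1))
for y in(186,190,194):print(g[y,232:284].astype(int))
print(g[180:206,250].astype(int));print(g[100,170:195].astype(int),g[100,300:325].astype(int))
E
python3 st.py
```

```text
[[232.5 192.7]
 [261.4 192.5]
 [246.8 195.1]
 [174.5  72.8]
 [304.2  71.7]]
[ 82  85  82  81  94 109 122 127 126 128 126 125 123 121 109  92  83  82
  83  87  88  90  94 104 112 118 118 119 118 118 118 117 116 111  99  84
  77  77  79  77  76  77  77  77  79  79  76  78  79  78  78  80]
[ 74  75  76  87 112 143 161 165 166 166 166 165 164 163 164 164 160 160
 158 160 160 161 161 161 161 160 160 160 158 159 158 157 159 152 127  98
  79  77  76  77  77  78  78  78  78  78  79  80  78  77  77  78]
[ 73  77  77  90 121 154 173 181 181 180 181 180 180 182 182 182 181 182
 181 180 181 183 183 182 181 182 180 180 180 180 180 180 179 171 143 105
  82  77  78  77  78  77  77  78  78  79  78  76  72  65  60  59]
[ 85  83  82  82  82  82  83  92 114 139 158 171 177 180 181 181 180 177
 176 174 167 159 149 127  98  80]
[137 138 140 143 144 143 144 138 125  93  66  59  59  55  57  57  58  57
  57  57  59  58  60  59  58] [ 86  88  87  87  86  82  74  68  57  54  51  52  53  52  53  49  50  42
  38  39  53  66  80  91 120]
1.45 [0.5394 0.1188 0.2986] yaw y -80.8 [-0.9  0.3 -0.5] 44.063130397776156 0.0 [ 29.  13.  -4.   0. -73.  70.]
```

```bash
python3 - <<'E'
from h import *
from station import r
c=cam("w2");s=r.sense();e=s["ee_rot"];t=s["tcp_pos"]
print(proj(c,[t+e@[0,k,z] for z in(-.0,.017,-.05) for k in(-.022,0,.022)]).round(1))
g=c["px"].mean(2)
for y in(225,235):print(g[y,190:320].astype(int))
T=c["world_from_camera"];print((e.T@(T[:3,3]-t)).round(4))
E
```

```text
[[199.2 249. ]
 [243.1 249.1]
 [287.  249.1]
 [204.1 235.9]
 [243.9 236. ]
 [283.7 236. ]
 [176.8 309.6]
 [239.6 310. ]
 [302.5 309.8]]
[185 146  96  52  25  23  21  22  16  23  24  27  29  31  27  30  31  32
  27  37  76 137 195 224 228 222 215 212 212 211 209 209 210 215 223 228
 232 230 227 222 215 211 210 211 210 211 211 209 205 204 205 208 206 206
 204 204 203 201 203 205 208 207 209 210 210 213 213 212 209 205 205 205
 207 208 208 206 205 202 193 176 154 135 123 115 111 110 110 109 111 113
 114 110 103  89  78  76  74  79  85  90  93  87  73  49  34  28  29  31
  31  28  29  29  31  23  24  21  24  27  20  21  38  80 145 201 224 227
 227 225 222 211]
[ 23  23  26  26  20  23  24  27  30  29  31  28  30  25  31  32  30  30
  30  24  51 113 181 219 227 225 218 210 206 205 207 212 219 226 229 229
 228 228 227 221 216 209 207 206 204 204 204 204 203 203 207 209 212 218
 226 230 231 229 228 229 229 231 230 229 228 229 231 232 232 232 232 233
 233 232 230 229 225 219 212 208 208 211 213 216 219 217 212 209 210 210
 208 207 200 182 149 135 148 163 162 136 101  75  58  37  25  23  27  27
  29  28  33  30  27  27  29  29  29  22  24  22  20  23  24  22  25  23
  46  83 131 178]
[ 0.0676  0.0041 -0.1458]
```

The fingertip midline (252) matches the tab centre (251.4). The offset from the model is a wrist-camera bias, so the tool is aligned. I descend and pinch the tab by its ends.

{"api": "servo_tool", "payload": {
  "targets": [
    [0,0,-1.0,0,40],
    [0,0,-2.0,0,38],
    [0,0,-2.8,0,36],
    [0,0,-3.4,0,36],
    [0,0,-3.6,0,36]
  ]
}}

```text
time_s: 1.87
tcp_pos: [0.5356, 0.1223, 0.1882]
ee_rot: [[0.986, 0.166, -0.006], [0.166, -0.986, -0.003], [-0.007, 0.002, -1.0]]
wrist_force: [-0.9, -2.3, 1.2]
gripper_width: 0.413
gripper_force: 1.3
```

{"api": "servo_tool", "payload": {
  "targets": [
    [0,0,0,0,30],
    [0,0,0,0,20],
    [0,0,0,0,15],
    [0,0,0,0,15],
    [0,0,0,0,15]
  ]
}}

```text
time_s: 2.28
tcp_pos: [0.5378, 0.1172, 0.1922]
ee_rot: [[0.986, 0.166, -0.002], [0.166, -0.986, -0.011], [-0.004, 0.01, -1.0]]
wrist_force: [7.0, -21.8, -3.2]
gripper_width: 0.274
gripper_force: 30.0
```

```bash
python3 st.py; python3 - <<'E'
import numpy as np
c,s=np.cos(.1688),np.sin(.1688)
a0=np.arctan2(25,-80);R=83.8
for th in np.r_[0:2.11:.1]:
    dx=R*(np.cos(a0-th)-np.cos(a0));dz=R*(np.sin(a0-th)-np.sin(a0))
    print(round(th,2),(np.array([dx*c,dx*s,dz])/30).round(2))
E
```

```text
2.2833 [0.5378 0.1172 0.1922] yaw y -80.5 [  7.  -21.8  -3.2] 23.812043755488716 29.998959442600608 [ 29.  17. -14.   1. -59.  70.]
0.0 [0. 0. 0.]
0.1 [0.1  0.02 0.26]
0.2 [0.22 0.04 0.51]
0.3 [0.36 0.06 0.75]
0.4 [0.53 0.09 0.97]
0.5 [0.72 0.12 1.18]
0.6 [0.92 0.16 1.36]
0.7 [1.15 0.2  1.52]
0.8 [1.39 0.24 1.66]
0.9 [1.64 0.28 1.77]
1.0 [1.9  0.32 1.86]
1.1 [2.17 0.37 1.92]
1.2 [2.44 0.42 1.95]
1.3 [2.72 0.46 1.96]
1.4 [2.99 0.51 1.94]
1.5 [3.26 0.56 1.89]
1.6 [3.53 0.6  1.81]
1.7 [3.78 0.64 1.7 ]
1.8 [4.03 0.69 1.57]
1.9 [4.26 0.73 1.42]
2.0 [4.47 0.76 1.24]
2.1 [4.66 0.79 1.05]
```

The tab is gripped at 23.8 mm. There is a sideways load of about 22 N, so I relieve that first.

{"api": "servo_tool", "payload": {
  "targets": [
    [0.01,-0.03,0,0,15],
    [0.01,-0.06,0,0,15],
    [0.01,-0.06,0,0,15],
    [0.01,-0.06,0,0,15],
    [0.01,-0.06,0,0,15]
  ]
}}

```text
time_s: 2.7
tcp_pos: [0.5378, 0.117, 0.1922]
ee_rot: [[0.986, 0.166, -0.002], [0.166, -0.986, -0.008], [-0.004, 0.007, -1.0]]
wrist_force: [3.9, -15.5, -2.2]
gripper_width: 0.27
gripper_force: 30.0
```

{"api": "servo_tool", "payload": {
  "targets": [
    [0.01,-0.05,0,0,15],
    [0.02,-0.1,0,0,15],
    [0.02,-0.13,0,0,15],
    [0.02,-0.13,0,0,15],
    [0.02,-0.13,0,0,15]
  ]
}}

```text
time_s: 3.12
tcp_pos: [0.5378, 0.1165, 0.1918]
ee_rot: [[0.986, 0.167, -0.002], [0.167, -0.986, -0.002], [-0.002, 0.002, -1.0]]
wrist_force: [-1.4, -6.6, -1.1]
gripper_width: 0.272
gripper_force: 30.0
```

Now I lift along the arc, θ 0→0.5.

{"api": "servo_tool", "payload": {
  "targets": [
    [0.1,-0.03,0.26,0,15],
    [0.22,-0.01,0.51,0,15],
    [0.36,0.01,0.75,0,15],
    [0.53,0.04,0.97,0,15],
    [0.72,0.07,1.18,0,15]
  ]
}}

```text
time_s: 3.53
tcp_pos: [0.5612, 0.1203, 0.2278]
ee_rot: [[0.986, 0.167, 0.001], [0.167, -0.986, 0.001], [0.002, -0.001, -1.0]]
wrist_force: [1.7, -0.5, -6.7]
gripper_width: 0.268
gripper_force: 30.0
```

{"api": "servo_tool", "payload": {
  "targets": [
    [0.2,0.04,0.18,0,15],
    [0.43,0.08,0.34,0,15],
    [0.67,0.12,0.48,0,15],
    [0.92,0.16,0.59,0,15],
    [1.18,0.2,0.68,0,15]
  ]
}}

```text
time_s: 3.95
tcp_pos: [0.5958, 0.1261, 0.2472]
ee_rot: [[0.986, 0.166, -0.002], [0.166, -0.986, 0.001], [-0.001, -0.001, -1.0]]
wrist_force: [-1.3, 1.2, -5.6]
gripper_width: 0.271
gripper_force: 30.0
```

{"api": "servo_tool", "payload": {
  "targets": [
    [0.27,0.05,0.06,0,15],
    [0.54,0.1,0.09,0,15],
    [0.82,0.14,0.1,0,15],
    [1.09,0.19,0.08,0,15],
    [1.36,0.24,0.03,0,15]
  ]
}}

```text
time_s: 4.37
tcp_pos: [0.637, 0.1332, 0.2483]
ee_rot: [[0.986, 0.167, -0.0], [0.167, -0.986, 0.0], [-0.0, -0.0, -1.0]]
wrist_force: [-4.7, 1.8, -2.9]
gripper_width: 0.268
gripper_force: 30.0
```

{"api": "servo_tool", "payload": {
  "targets": [
    [0.27,0.04,-0.08,0,15],
    [0.52,0.08,-0.19,0,15],
    [0.77,0.13,-0.32,0,15],
    [1.0,0.17,-0.47,0,15],
    [1.1,0.18,-0.55,0,15]
  ]
}}

```text
time_s: 4.78
tcp_pos: [0.6711, 0.139, 0.2322]
ee_rot: [[0.986, 0.167, 0.003], [0.167, -0.986, 0.001], [0.003, -0.0, -1.0]]
wrist_force: [-3.9, 4.4, 1.4]
gripper_width: 0.272
gripper_force: 30.0
```

{"api": "servo_tool", "payload": {
  "targets": [
    [0,0,0,0,30],
    [0,0,0,0,44],
    [0,0,0,0,44],
    [0,0,0,0,44],
    [0,0,0,0,44]
  ]
}}

```text
time_s: 5.2
tcp_pos: [0.6699, 0.1377, 0.2326]
ee_rot: [[0.986, 0.166, 0.002], [0.166, -0.986, 0.0], [0.002, 0.0, -1.0]]
wrist_force: [-0.3, 0.3, 0.0]
gripper_width: 0.487
gripper_force: 0.0
```

{"api": "servo_tool", "payload": {
  "targets": [
    [0,0,0.5,0,44],
    [0,0,1.2,0,44],
    [0,0,2.0,0,44],
    [-0.8,0,2.5,0,44],
    [-1.6,-0.5,2.5,0,44]
  ]
}}

```text
time_s: 5.62
tcp_pos: [0.6233, 0.1246, 0.3104]
ee_rot: [[0.986, 0.168, 0.008], [0.168, -0.986, 0.002], [0.008, -0.0, -1.0]]
wrist_force: [0.1, -0.3, 0.2]
gripper_width: 0.502
gripper_force: 0.0
```

```bash
python3 st.py; python3 snap.py side s1 180 160 300 310 4
```

```text
5.6167 [0.6233 0.1246 0.3104] yaw y -80.3 [ 0.1 -0.3  0.2] 43.67842755762557 0.0 [ 26.  21.   9.   0. -77.  74.]
```

View pics/s1.png

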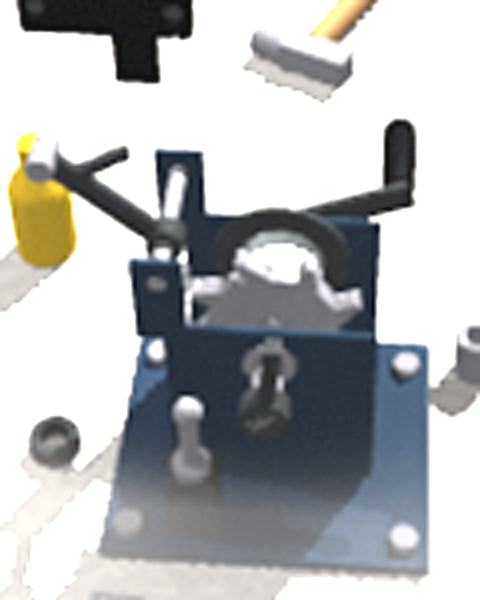

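The view shows the pawl lying over on the far side with its tab at (42,158), well clear of the wheel. Next I go to the handle with a quarter turn.

{"api": "servo_tool", "payload": {
  "targets": [
    [-0.3,-0.4,0,-0.12,60],
    [-0.7,-0.9,0,-0.24,60],
    [-1.1,-1.4,0,-0.36,60],
    [-1.5,-1.9,0,-0.48,60],
    [-1.9,-2.4,0,-0.6,60]
  ]
}}

```text
time_s: 6.08
tcp_pos: [0.5638, 0.0502, 0.3071]
ee_rot: [[0.905, -0.425, 0.001], [-0.425, -0.905, -0.0], [0.001, -0.0, -1.0]]
wrist_force: [-0.4, 0.1, -0.2]
gripper_width: 0.676
gripper_force: 0.0
```

{"api": "servo_tool", "payload": {
  "targets": [
    [-0.4,-0.4,0,-0.12,60],
    [-0.8,-0.8,0,-0.24,60],
    [-1.2,-1.2,0,-0.36,60],
    [-1.5,-1.6,0,-0.48,60],
    [-1.8,-1.9,0,-0.6,60]
  ]
}}

```text
time_s: 6.5
tcp_pos: [0.5098, -0.007, 0.3073]
ee_rot: [[0.507, -0.862, 0.001], [-0.862, -0.507, -0.0], [0.001, -0.001, -1.0]]
wrist_force: [-0.3, -0.6, -0.3]
gripper_width: 0.69
gripper_force: 0.0
```

{"api": "servo_tool", "payload": {
  "targets": [
    [0,0,-0.5,-0.12,60],
    [0,0,-1.0,-0.24,60],
    [0,0,-1.5,-0.37,60],
    [0,0,-1.5,-0.37,60],
    [0,0,-1.5,-0.37,60]
  ]
}}

```text
time_s: 6.92
tcp_pos: [0.5103, -0.0062, 0.2618]
ee_rot: [[0.17, -0.985, -0.001], [-0.985, -0.17, -0.001], [0.001, 0.001, -1.0]]
wrist_force: [-0.1, 0.1, 0.9]
gripper_width: 0.687
gripper_force: 0.0
```

```bash
python3 st.py; python3 snap.py wrist w3 0 0 512 384 1; python3 - <<'E'
from h import *
p=[.5607,.1137,.1688];c=cam("w3");q=-1.6225
print(proj(c,W(p,[crank(q,-75),crank(q,-135),crank(q,-110)])).round(1),W(p,crank(q,-110)).round(4))
E
```

```text
6.9167 [ 0.5103 -0.0062  0.2618] yaw y -170.2 [-0.1  0.1  0.9] 59.75897715260204 0.0 [ 18.  10. -13.   0. -67.  -8.]
[[247.8 228.3]
 [247.7 162.9]
 [247.7 191. ]] [[ 0.5126 -0.0061  0.1375]]
```

View pics/w3.png

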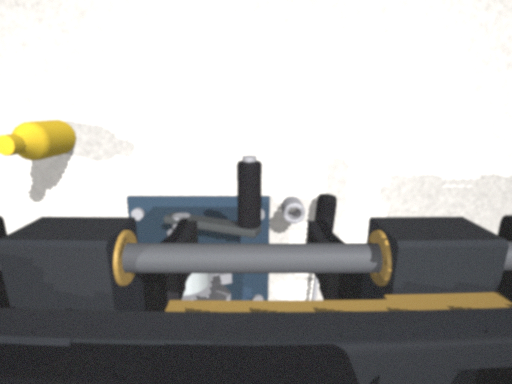

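The handle lies at (249, 160–228), within 1 px of the model and about 2 mm toward +x of the finger centre. I descend and close on it.

{"api": "servo_tool", "payload": {
  "targets": [
    [0.07,0.01,-1.2,0,56],
    [0.07,0.01,-2.4,0,52],
    [0.07,0.01,-3.4,0,50],
    [0.07,0.01,-4.0,0,48],
    [0.07,0.01,-4.2,0,48]
  ]
}}

```text
time_s: 7.38
tcp_pos: [0.5116, -0.0058, 0.1338]
ee_rot: [[0.169, -0.986, -0.004], [-0.986, -0.169, -0.001], [0.0, 0.004, -1.0]]
wrist_force: [-0.4, -0.4, 1.2]
gripper_width: 0.562
gripper_force: 0.0
```

{"api": "servo_tool", "payload": {
  "targets": [
    [0,0,0,0,36],
    [0,0,0,0,26],
    [0,0,0,0,15],
    [0,0,0,0,15],
    [0,0,0,0,15]
  ]
}}

```text
time_s: 7.8
tcp_pos: [0.5132, -0.0054, 0.1371]
ee_rot: [[0.168, -0.986, 0.002], [-0.986, -0.168, 0.001], [-0.0, -0.002, -1.0]]
wrist_force: [-4.3, -1.1, 3.1]
gripper_width: 0.259
gripper_force: 2.7
```

```bash
python3 st.py; python3 - <<'E'
import numpy as np
c,s=np.cos(.1688),np.sin(.1688)
l0=-1.1225
for l in np.r_[l0:1:.1]:
    dx=75*(np.sin(l)-np.sin(l0));dz=75*(np.cos(l)-np.cos(l0))
    print(round(l,2),round(l-.5,2),(np.array([dx*c,dx*s,dz])/30).round(2))
E
```

```text
7.8 [ 0.5132 -0.0054  0.1371] yaw y -170.3 [-4.3 -1.1  3.1] 22.570226207126385 2.683675065636635 [ 18.  17. -23.   0. -49.  -8.]
-1.12 -1.62 [0. 0. 0.]
-1.02 -1.52 [0.12 0.02 0.22]
-0.92 -1.42 [0.26 0.04 0.43]
-0.82 -1.32 [0.41 0.07 0.62]
-0.72 -1.22 [0.59 0.1  0.79]
-0.62 -1.12 [0.78 0.13 0.95]
-0.52 -1.02 [0.99 0.17 1.08]
-0.42 -0.92 [1.21 0.21 1.2 ]
-0.32 -0.82 [1.44 0.25 1.29]
-0.22 -0.72 [1.68 0.29 1.35]
-0.12 -0.62 [1.92 0.33 1.4 ]
-0.02 -0.52 [2.17 0.37 1.42]
0.08 -0.42 [2.41 0.41 1.41]
0.18 -0.32 [2.66 0.45 1.38]
0.28 -0.22 [2.9  0.49 1.32]
0.38 -0.12 [3.13 0.53 1.24]
0.48 -0.02 [3.35 0.57 1.14]
0.58 0.08 [3.57 0.61 1.01]
0.68 0.18 [3.77 0.64 0.86]
0.78 0.28 [3.95 0.67 0.7 ]
0.88 0.38 [4.12 0.7  0.51]
0.98 0.48 [4.26 0.73 0.31]
```

{"api": "servo_tool", "payload": {
  "targets": [
    [0.06,0.01,0.11,0,12],
    [0.12,0.02,0.22,0,12],
    [0.26,0.04,0.43,0,12],
    [0.41,0.07,0.62,0,12],
    [0.59,0.1,0.79,0,12]
  ]
}}

```text
time_s: 8.22
tcp_pos: [0.5233, -0.0038, 0.1572]
ee_rot: [[0.165, -0.986, -0.019], [-0.986, -0.165, -0.003], [-0.0, 0.019, -1.0]]
wrist_force: [-15.2, 0.9, -3.9]
gripper_width: 0.242
gripper_force: 30.0
```

{"api": "servo_tool", "payload": {
  "targets": [
    [0.19,0.03,0.16,0,12],
    [0.4,0.07,0.29,0,12],
    [0.62,0.11,0.41,0,12],
    [0.85,0.15,0.5,0,12],
    [0.85,0.15,0.5,0,12]
  ]
}}

```text
time_s: 8.63
tcp_pos: [0.5423, -0.0008, 0.1769]
ee_rot: [[0.166, -0.985, -0.034], [-0.986, -0.166, -0.007], [0.002, 0.035, -0.999]]
wrist_force: [-36.5, 3.9, 31.4]
gripper_width: 0.25
gripper_force: 30.0
```

The handle rolled along a pad, leaving it about 7 mm nearer the tips, and that built up a radial load. I relieve it, then open slightly to cage the handle loosely so it can turn.

{"api": "servo_tool", "payload": {
  "targets": [
    [-0.15,-0.03,0.03,0,12],
    [-0.3,-0.05,0.06,0,12],
    [-0.45,-0.07,0.08,0,12],
    [-0.45,-0.07,0.08,0,18],
    [-0.45,-0.07,0.08,0,27]
  ]
}}

```text
time_s: 9.05
tcp_pos: [0.5423, -0.0003, 0.1781]
ee_rot: [[0.168, -0.986, 0.0], [-0.986, -0.168, -0.001], [0.001, 0.0, -1.0]]
wrist_force: [-3.1, -1.0, -0.7]
gripper_width: 0.269
gripper_force: 1.8
```

{"api": "servo_tool", "payload": {
  "targets": [
    [0,0,0,0,27],
    [0,0,0,0,27],
    [0,0,0,0,27],
    [0,0,0,0,27],
    [0,0,0,0,27]
  ]
}}

```text
time_s: 9.47
tcp_pos: [0.5438, 0.0002, 0.1774]
ee_rot: [[0.167, -0.986, 0.004], [-0.986, -0.167, 0.001], [-0.0, -0.004, -1.0]]
wrist_force: [-0.5, 0.6, 0.1]
gripper_width: 0.312
gripper_force: 0.0
```

```bash
python3 st.py; python3 snap.py side s2 180 160 300 310 4; python3 snap.py top t2 155 160 265 260 6
```

```text
9.4667 [5.438e-01 2.000e-04 1.774e-01] yaw y -170.4 [-0.5  0.6  0.1] 27.1828457122951 0.0028781862056348473 [ 17.  17. -16.   0. -56.  -7.]
```

View pics/s2.png

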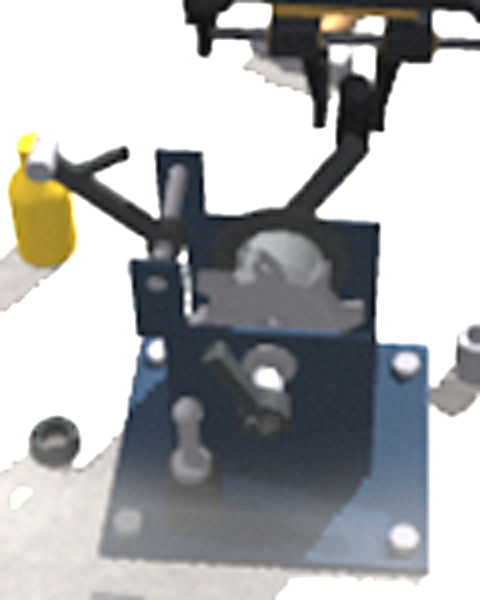

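The dog now points up and toward +x (tip at (218,352)), at roughly q≈-1. The handle sits between the fingers. I'll get q from the model.

```bash
python3 - <<'E'
from h import *
p=[.5607,.1157,.1688];c=cam("s2")
for q in(-1.2,-1.1,-1,-.9,-.8,-.7):
    P=W(p,[(55*np.cos(q),75,105-55*np.sin(q)),crank(q,-75)]);print(q,((proj(c,P)-[180,160])*4+1.5).round(0).tolist(),W([.5607,.1137,.1688],crank(q,-110)).round(4))
E
```

```text
-1.2 [[223.0, 347.0], [365.0, 155.0]] [[ 0.5316 -0.0029  0.1624]]
-1.1 [[214.0, 350.0], [355.0, 149.0]] [[ 0.5374 -0.0019  0.1669]]
-1 [[205.0, 353.0], [344.0, 143.0]] [[ 0.5437 -0.0008  0.1708]]
-0.9 [[197.0, 356.0], [333.0, 138.0]] [[5.504e-01 4.000e-04 1.741e-01]]
-0.8 [[189.0, 361.0], [321.0, 134.0]] [[0.5573 0.0015 0.1767]]
-0.7 [[182.0, 365.0], [309.0, 132.0]] [[0.5645 0.0028 0.1785]]
```

{"api": "servo_tool", "payload": {
  "targets": [
    [-0.08,0,-0.15,0,27],
    [-0.05,0,-0.3,0,27],
    [0.15,0.02,-0.27,0,27],
    [0.4,0.06,-0.2,0,27],
    [0.65,0.1,-0.15,0,27]
  ]
}}

```text
time_s: 9.98
tcp_pos: [0.555, 0.0011, 0.1717]
ee_rot: [[0.167, -0.986, -0.019], [-0.986, -0.166, -0.004], [0.001, 0.019, -1.0]]
wrist_force: [-15.2, -2.6, 13.3]
gripper_width: 0.316
gripper_force: 7.8
```

{"api": "servo_tool", "payload": {
  "targets": [
    [0.12,0.02,0.03,0,27],
    [0.24,0.04,0.06,0,27],
    [0.36,0.06,0.08,0,27],
    [0.5,0.08,0.1,0,27],
    [0.6,0.1,0.1,0,27]
  ]
}}

```text
time_s: 10.4
tcp_pos: [0.5773, 0.0045, 0.1755]
ee_rot: [[0.167, -0.986, -0.008], [-0.986, -0.167, -0.003], [0.002, 0.008, -1.0]]
wrist_force: [-8.2, -2.5, 5.7]
gripper_width: 0.312
gripper_force: 3.9
```

```bash
cat >q.py <<'E'
from h import *
from station import r
s=r.sense();P=s["tcp_pos"]-[.5607,.1137,.105];c,sn=np.cos(.1688),np.sin(.1688)
f=s["wrist_force"];wx=(P[0]*c+P[1]*sn)*1000
# handle centre if pressed by the -x pad: gap/2 less
g=s["gripper_width"]*87;hx=wx-(g-22)/2;l=np.arcsin(hx/75)
print(s["time_s"],P.round(4)*1000,"wx",wx.round(1),"q",(l-.5).round(3),"fx",(f[0]*c+f[1]*sn).round(1),f.round(1),g.round(1))
E
python3 q.py
```

```text
Traceback (most recent call last):
  File "q.py", line 7, in <module>
    print(s["time_s"],P.round(4)*1000,"wx",wx.round(1),"q",(l-.5).round(3),"fx",(f[0]*c+f[1]*sn).round(1),f.round(1),g.round(1))
                                                                                                                     ^^^^^^^
AttributeError: 'float' object has no attribute 'round'
```

{"api": "servo_tool", "payload": {
  "targets": [
    [0.05,0.01,0,0,27],
    [0.1,0.02,0,0,27],
    [0.15,0.025,0,0,27],
    [0.2,0.03,0,0,27],
    [0.25,0.04,0,0,27]
  ]
}}

```text
time_s: 10.82
tcp_pos: [0.5849, 0.0059, 0.175]
ee_rot: [[0.167, -0.986, -0.007], [-0.986, -0.167, -0.002], [0.001, 0.008, -1.0]]
wrist_force: [-6.6, -0.5, 5.1]
gripper_width: 0.309
gripper_force: 3.3
```

```bash
sed -i 's/,g.round(1))/,round(g,1))/' q.py; python3 q.py; python3 snap.py side s3 180 160 300 310 4
```

```text
10.8167 [  24.2 -107.8   70. ] wx 5.7 q -0.456 fx -6.6 [-6.6 -0.5  5.1] 26.9
```

View pics/s3.png

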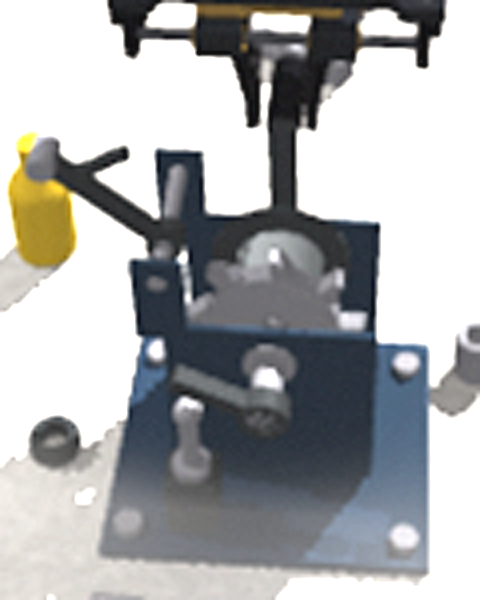

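The dog is now just above the screw head (187,405). I continue in small steps and watch the force.

{"api": "servo_tool", "payload": {
  "targets": [
    [0.03,0.0,0,0,27],
    [0.06,0.01,0,0,27],
    [0.09,0.015,0,0,27],
    [0.12,0.02,0,0,27],
    [0.14,0.02,0,0,27]
  ]
}}

```text
time_s: 11.28
tcp_pos: [0.5895, 0.0067, 0.1754]
ee_rot: [[0.167, -0.986, -0.006], [-0.986, -0.167, -0.002], [0.001, 0.006, -1.0]]
wrist_force: [-6.4, -0.5, 5.6]
gripper_width: 0.311
gripper_force: 3.2
```

{"api": "servo_tool", "payload": {
  "targets": [
    [0.03,0.0,0,0,27],
    [0.06,0.01,0,0,27],
    [0.09,0.015,0,0,27],
    [0.1,0.02,0,0,27],
    [0.1,0.02,0,0,27]
  ]
}}

```text
time_s: 11.7
tcp_pos: [0.5927, 0.0073, 0.1754]
ee_rot: [[0.167, -0.986, -0.005], [-0.986, -0.167, -0.002], [0.001, 0.006, -1.0]]
wrist_force: [-5.3, -1.8, 4.9]
gripper_width: 0.31
gripper_force: 3.0
```

```bash
python3 q.py
```

```text
11.7 [  32.  -106.4   70.4] wx 13.7 q -0.35 fx -5.5 [-5.3 -1.8  4.9] 26.9
```

{"api": "servo_tool", "payload": {
  "targets": [
    [0.03,0.0,0,0,27],
    [0.06,0.01,0,0,27],
    [0.08,0.015,-0.01,0,27],
    [0.1,0.02,-0.02,0,27],
    [0.1,0.02,-0.02,0,27]
  ]
}}

```text
time_s: 12.12
tcp_pos: [0.5958, 0.0078, 0.1748]
ee_rot: [[0.167, -0.986, -0.005], [-0.986, -0.167, -0.002], [0.001, 0.006, -1.0]]
wrist_force: [-5.2, -1.6, 4.9]
gripper_width: 0.309
gripper_force: 2.9
```

{"api": "servo_tool", "payload": {
  "targets": [
    [0.03,0.0,0,0,27],
    [0.06,0.01,0,0,27],
    [0.08,0.015,-0.01,0,27],
    [0.1,0.02,-0.02,0,27],
    [0.1,0.02,-0.02,0,27]
  ]
}}

```text
time_s: 12.53
tcp_pos: [0.5988, 0.0084, 0.1741]
ee_rot: [[0.167, -0.986, -0.005], [-0.986, -0.167, -0.002], [0.001, 0.006, -1.0]]
wrist_force: [-5.2, -1.6, 3.8]
gripper_width: 0.312
gripper_force: 2.8
```

```bash
python3 q.py
```

```text
12.5333 [  38.1 -105.3   69.1] wx 19.9 q -0.267 fx -5.4 [-5.2 -1.6  3.8] 27.1
```

{"api": "servo_tool", "payload": {
  "targets": [
    [0.03,0.0,0,0,27],
    [0.06,0.01,-0.01,0,27],
    [0.08,0.015,-0.02,0,27],
    [0.1,0.02,-0.03,0,27],
    [0.1,0.02,-0.03,0,27]
  ]
}}

```text
time_s: 12.95
tcp_pos: [0.6018, 0.009, 0.1731]
ee_rot: [[0.167, -0.986, -0.005], [-0.986, -0.167, -0.002], [0.001, 0.006, -1.0]]
wrist_force: [-5.3, -2.6, 4.7]
gripper_width: 0.312
gripper_force: 2.7
```

{"api": "servo_tool", "payload": {
  "targets": [
    [0.03,0.0,0,0,27],
    [0.06,0.01,-0.01,0,27],
    [0.08,0.015,-0.02,0,27],
    [0.1,0.02,-0.03,0,27],
    [0.1,0.02,-0.03,0,27]
  ]
}}

```text
time_s: 13.37
tcp_pos: [0.6036, 0.0093, 0.1721]
ee_rot: [[0.167, -0.986, -0.008], [-0.986, -0.167, -0.003], [0.001, 0.009, -1.0]]
wrist_force: [-7.8, -2.2, 6.3]
gripper_width: 0.313
gripper_force: 3.8
```

```bash
python3 q.py; python3 snap.py side s4 180 160 300 310 4
```

```text
13.3667 [  42.9 -104.4   67.1] wx 24.7 q -0.201 fx -8.1 [-7.8 -2.2  6.3] 27.3
```

View pics/s4.png

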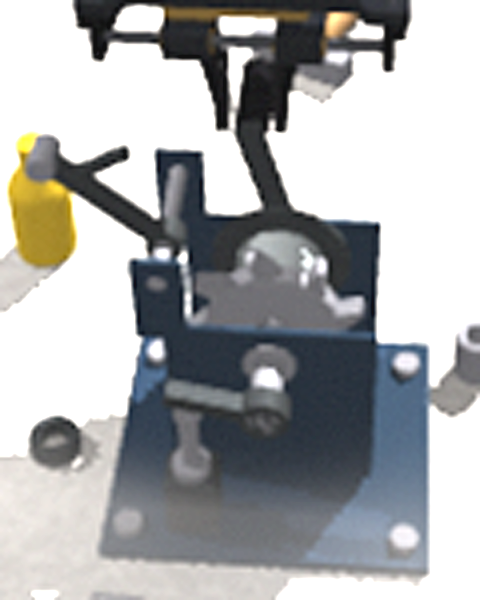

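The dog is touching the screw head, and the force rises while the motion slows. I press on gently.

{"api": "servo_tool", "payload": {
  "targets": [
    [0.03,0.0,0,0,27],
    [0.06,0.01,-0.01,0,27],
    [0.08,0.015,-0.02,0,27],
    [0.1,0.02,-0.02,0,27],
    [0.1,0.02,-0.02,0,27]
  ]
}}

```text
time_s: 13.83
tcp_pos: [0.6043, 0.0093, 0.1716]
ee_rot: [[0.167, -0.986, -0.014], [-0.986, -0.167, -0.004], [0.002, 0.014, -1.0]]
wrist_force: [-14.0, -3.3, 9.9]
gripper_width: 0.313
gripper_force: 6.3
```

```bash
python3 q.py
```

```text
13.8333 [  43.6 -104.4   66.6] wx 25.4 q -0.191 fx -14.3 [-14.   -3.3   9.9] 27.2
```

That is a snug contact, roughly 18 N on the screw. I relax, open and withdraw straight up.

{"api": "servo_tool", "payload": {
  "targets": [
    [-0.06,-0.01,0,0,27],
    [-0.12,-0.02,0,0,27],
    [-0.18,-0.03,0,0,27],
    [-0.2,-0.03,0,0,35],
    [-0.2,-0.03,0,0,50]
  ]
}}

```text
time_s: 14.25
tcp_pos: [0.6042, 0.0107, 0.1717]
ee_rot: [[0.167, -0.986, 0.001], [-0.986, -0.167, 0.0], [-0.0, -0.001, -1.0]]
wrist_force: [0.6, -0.5, 0.4]
gripper_width: 0.394
gripper_force: 0.0
```

{"api": "servo_tool", "payload": {
  "targets": [
    [0,0,0,0,60],
    [0,0,0,0,60],
    [0,0,0,0,60],
    [0,0,0,0,60],
    [0,0,0,0,60]
  ]
}}

```text
time_s: 14.67
tcp_pos: [0.6036, 0.0105, 0.1717]
ee_rot: [[0.167, -0.986, 0.0], [-0.986, -0.167, 0.0], [-0.0, -0.0, -1.0]]
wrist_force: [-0.3, -0.6, 0.5]
gripper_width: 0.671
gripper_force: 0.0
```

{"api": "servo_tool", "payload": {
  "targets": [
    [0,0,0.4,0,60],
    [0,0,1.0,0,60],
    [0,0,1.8,0,60],
    [0,0,2.6,0,60],
    [0,0,3.4,0,60]
  ]
}}

```text
time_s: 15.08
tcp_pos: [0.6033, 0.0104, 0.2748]
ee_rot: [[0.167, -0.986, -0.0], [-0.986, -0.167, -0.0], [0.0, 0.0, -1.0]]
wrist_force: [0.2, -0.0, 0.2]
gripper_width: 0.69
gripper_force: 0.0
```

{"api": "servo_tool", "payload": {
  "targets": [
    [-0.5,-0.5,0.4,0,60],
    [-1.2,-1.0,0.6,0,60],
    [-2.0,-1.6,0.6,0,60],
    [-2.6,-2.2,0.6,0,60],
    [-2.6,-2.2,0.6,0,60]
  ]
}}

```text
time_s: 15.5
tcp_pos: [0.5224, -0.0577, 0.2928]
ee_rot: [[0.165, -0.986, 0.0], [-0.986, -0.165, 0.0], [-0.0, -0.0, -1.0]]
wrist_force: [-0.1, 0.8, 0.2]
gripper_width: 0.689
gripper_force: 0.0
```

```bash
python3 st.py; python3 snap.py side s5 150 160 340 360 3; python3 - <<'E'
from h import *
a=cam("s4")["px"].astype(int);b=cam("s5")["px"].astype(int)
d=abs(a-b).max(2)>40;print("dog area diff",d[245:275,215:255].sum(),"pawl",d[190:225,185:230].sum())
E
```

```text
15.5 [ 0.5224 -0.0577  0.2928] yaw y -170.5 [-0.1  0.8  0.2] 59.912866063626765 0.0 [ 11.  10.  -8.  -0. -71.  -2.]
dog area diff 60 pawl 67
```

View pics/s5.png

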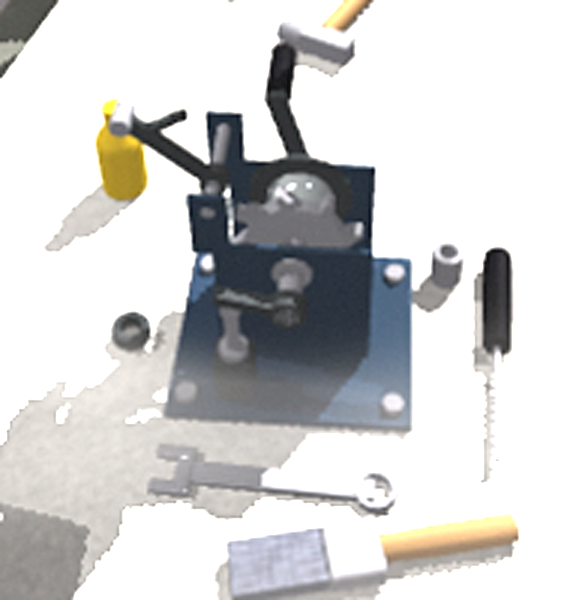

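The dog (215–290, 300) rests on the screw head, the pawl is over at its limit, the bystanders are in place and the gripper is clear.

```bash
python3 -c "
from station import r
print(r.finish_job())"
```

```text
the job is handed in; nothing more can be done
None
```

The job is handed in: the pawl is thrown over and stays clear, the dog rests on the stop screw after a gentle press of roughly 18 N (estimated from the wrist force), the gripper has let go and is clear, and the bystanders in the last side view look untouched (hammer only partly in view).

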